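# Set the ruins on their footprints

## Robot

A 6-joint arm with a two-finger parallel gripper is mounted at the origin on the work surface. World frame = base frame: x ahead of the robot, y to its left, z up, the work surface at z = 0. Lengths are in m, angles in rad, forces in N, time in s.
With the tool pointing down it reaches from about 0.375 to 0.975 m from the base axis. Payload 3.8 kg.
Tool frame: the origin (TCP) lies at the very end of the fingers, on their centre line; the grasp point (between the pads) lies 19 mm behind it; z points along the fingers, y is the line along which they close (so a half turn about z gives the same grasp; the last joint's range is limited). The gripper opens to 88 mm and grips with 3 to 60 N. Pads are 18 mm wide; open, the fingers measure 123 mm over their backs; the gripper's body (75 mm by 187 mm) begins 45 mm behind the grasp point.
Start: joints at [-1.273, 0.264, 1.604, -0, 1.274, -0.037], TCP at [0.222, -0.638, 0.239] pointing down, gripper open.
Joint ranges: [-2.63, 2.63], [-0.94, 2.18], [0.31, 2.57], [-1.31, 4.45], [0, 2.66], [-2.55, 2.55]. Speed limits (rad/s): [2.57, 2.57, 3.14, 3.14, 3.14, 3.14].

## Interface

Orientations are given as [roll, pitch, yaw] about the fixed x, y, z axes, in that order (R = Rz(yaw) Ry(pitch) Rx(roll)).
In Python, from station import arm, imaging gives the robot as it stands. The module is installed in compiled form; this text tells all that it offers.
- The arm moves only by the tool move_arm, never from a script. Its argument "steps" is a list of rows, each an object with "gripper": the closure, from -1 (fully open) to 1 (shut); "translation": the shift along the tool's x, y, z as a fraction of full scale, a list of three; "roll": the turn about the tool's z as a fraction of full scale. A call has exactly 10 rows; each row is the pose to reach, as a shift and turn from the pose commanded when the call began, along the tool's axes at that moment; what a row does not reach only later rows make up. Full scale, the value 1, is 200 mm for a shift and 45 degrees for a turn. A row lasts 1/10 s, in which the tool goes at most 50 mm and 8.59 degrees, less where a joint would pass 70% of its speed; a pose out of reach is approached as far as the arm can. A call with a number of a shift or a turn outside -1 to 1 is refused whole. A call with a gripper value outside its range is refused whole. The fingers move at their own pace and stop on an object; "force" is the grip in N (left out, the last holds). Time passes only in rows, so rows that repeat a pose let the fingers close, or fill a call up. It gives the time, the measured TCP pose, the force, the opening and the grip force at its end, in the units of the state.
- arm.get_state(): the state, without advancing time (a new reading comes with each control period).
- imaging.grab_frame(name): name is "scene" or "top"; returns a dict with "img" (420x560x3 uint8, blue, green, red), "z_map" (420x560 float32, m along the optical axis (not along the pixel's ray), 0 where there is no reading), "mtx" (3x3 intrinsics, pixels), "origin" and "attitude" of the camera in the world. Camera axes: x right, y down, z forward; pixel columns grow to the right and rows downward; lengths in m; the calibration is good to about 2 mm. A picture is of the moment at which its call begins.
- arm.job_done(): hands the job in; it is judged then, once.
The state is a dict: "t": time; "joints": joint angles; "joint_vel": joint speeds; "joint_efforts": joint torques, N m; "tcp_pos": TCP position; "tool_rot": TCP orientation; "contact_force": force on the tool from outside, world axes, zero at the start; "wrist_torque": the same for the moment, N m; "width": opening from 0.0 (shut) to 1.0 (fully open); "gripper_force": force on a finger pad.
Only numpy, scipy, OpenCV 4.12 (cv2) and the standard library are available. Lean on these libraries where they do the work, as an engineer would, in place of code of your own. Each camera call takes 0.05 s, during which the arm holds its last target. There are 200 camera calls.

## Task

Set up the gaming table: stand each of the four grey ruin pieces (corner ruin, straight wall, round column, square pedestal) on the bare fibreboard footprint cut to its own shape, upright and turned to sit on the outline burnt into that board. Set each piece down gently instead of dropping it, and leave the two painted models standing where they are.

Things in the scene. Friction and masses are not known exactly. Their poses are not given: they have to be found in the camera images.
- corner_ruin: Loose grey corner of a ruined building, 0.16 kg: two walls 12 mm thick in an L, 90 x 70 mm. Origin under the middle of the long wall, which runs along x (+-45 mm, y +-6 mm); the short wall stands at its -x end (x -45 to -33) and runs to y = +64 mm. z up. Grip the plain pier in the middle of the long wall (x +-15, 70 to 76 mm high) across its 12 mm, 50 mm up; wall ends rise to 95 mm at most.
- straight_wall: Loose grey straight ruined wall with two pointed windows, 0.15 kg: plinth 100 x 28 mm (x by y), 8 mm high, wall 12 mm thick along x on its middle line. Origin at the centre of the underside, z up. Grip the plain pier in the middle (x +-15 mm, 70 to 76 mm high) across its 12 mm, 50 mm up; the buttressed ends rise to 92 mm at most. Fits either way round.
- round_column: Loose grey broken column, 0.12 kg: round base 64 mm across, stepped in up to 20 mm height, then a plain upright shaft 34 mm across up to 74 mm; rubble on top to 88 mm. Origin at the centre of the underside, z up. Grip the shaft 50 mm up.
- square_pedestal: Loose grey statue pedestal, 0.14 kg: base 64 x 64 mm, 52 mm square from 8 mm height, 36 mm square from 16 to 70 mm; two broken statue feet on top to 88 mm. Origin at the centre of the underside, x and y along its sides, z up. Grip the 36 mm part 50 mm up. Fits at any quarter turn.
- footprint_l: Bare brown fibreboard, 3 mm thick, fixed flat on the mat, 12 mm larger all round than its piece, whose plan is burnt on top as a dark outline. Origin under the middle of the L's enclosing rectangle, 114 x 94 mm (x by y); long leg along x on the -y side (y -47 to -11), short leg on the -x side (x -57 to -21). The corner ruin fits with its axes along the board's and its origin at x 0, y -29 mm.
- footprint_long: Bare brown fibreboard, 3 mm thick, fixed flat on the mat, 12 mm larger all round than its piece, whose plan is burnt on top as a dark outline. Oblong 124 x 52 mm, long side along x, origin under its centre. For the straight wall.
- footprint_round: Bare brown fibreboard, 3 mm thick, fixed flat on the mat, 12 mm larger all round than its piece, whose plan is burnt on top as a dark outline. Disc 88 mm across, origin under its centre. For the round column.
- footprint_square: Bare brown fibreboard, 3 mm thick, fixed flat on the mat, 12 mm larger all round than its piece, whose plan is burnt on top as a dark outline. Square 88 x 88 mm, sides along x and y, origin under its centre. For the square pedestal.
- serpent_model: Loose painted model, a yellow and black winged serpent 60 mm high on a round black base 50 mm across, to be left standing. Origin at the centre of the underside.
- knight_model: Loose painted model, a blue and gold armoured figure 56 mm high on a round black base 40 mm across, to be left standing. Origin at the centre of the underside.
Things that resemble listed ones, but are neither listed nor needed, are in the scene too. Leave any orange look-alike of the footprint_long alone. Of the things like the knight_model, leave any that is turquoise; of the rest the larger one is meant.

How it is judged:
By the outcome, as a careful person would: the job done as asked, in the order asked, and still so for the second after the job is handed in, with the robot touching nothing.
It also fails if it takes over 112 s, if anything falls off the work surface, if the arm or the gripper's body presses on something with over 40 N, if the wrist force passes 120 N, or if a joint passes its speed limit or range.

## Working session

There is one attempt and no reset: what is moved stays moved. The work goes in short steps, Python scripts to look and compute and a tool call to move; the robot and the scene stay as the last step left them, time stands still between calls to the robot, and variables do not carry over. Pictures are saved under pics/ and viewed, at most 14 in all, crops included, and the job is handed in when it is done.

Besides the shell and the picture viewer there is one more tool, called by a JSON object that holds its "name" and its "arguments", one argument or row to a line. move_arm: Moves the arm, as the interface text tells. Shift numbers are shares of 200 mm and turn numbers shares of 45 degrees, none past 1 either way. Its arguments: {"type":"object","properties":{"steps":{"type":"array","items":{"type":"object","properties":{"gripper":{"type":"number"},"translation":{"type":"array","items":{"type":"number","minimum":-1,"maximum":1}},"roll":{"type":"number","minimum":-1,"maximum":1}}}},"force":{"type":"number"}},"required":["steps"]}

```bash
mkdir -p pics
cat > h.py <<'E'
import numpy as np, cv2
from station import arm, imaging
def grab(n,fn=None):
    f=imaging.grab_frame(n)
    if fn: cv2.imwrite('pics/'+fn+'.png',f['img']); np.savez(''+fn+'.npz',**{k:np.array(v) for k,v in f.items()})
    return f
E
python3 - <<'E'
from h import *
for n in('scene','top'):
    f=grab(n,n+'0'); print(n,f['mtx'],f['origin'],f['attitude'])
print(arm.get_state())
E
```

```text
scene [[485.30738164   0.         271.79464538]
 [  0.         485.30738164 214.52811565]
 [  0.           0.           1.        ]] [1.33324243 0.09653066 0.88258209] [-2.33300668  0.00245667  1.63419799]
top [[457.09760546   0.         285.32601407]
 [  0.         457.09760546 212.08879032]
 [  0.           0.           1.        ]] [0.29617424 0.02709736 1.39508598] [-3.02328923 -0.0180513  -1.57203559]
{'t': 0.1, 'joints': array([-1.27291897e+00,  2.64671314e-01,  1.60519650e+00, -1.25778580e-05,
        1.27373699e+00, -3.68765706e-02]), 'joint_vel': array([-0.000346  , -0.00207183, -0.00287555, -0.00080359, -0.00039974,
        0.00071606]), 'joint_efforts': array([ 5.44388922e-05, -5.03618109e+01, -3.58069718e+01,  7.30598602e-02,
        2.33914558e-02, -6.49676690e-05]), 'tcp_pos': array([ 0.22158494, -0.6369202 ,  0.23753902]), 'tool_rot': array([-3.13958143e+00, -6.21728725e-05,  3.34757560e-01]), 'contact_force': array([-0.47825397,  0.28035963, -0.31982887]), 'wrist_torque': array([-0.05494295,  0.06132336,  0.00075378]), 'gripper_force': 0.0, 'width': 0.9998238592954622}
```

View pics/top0.png

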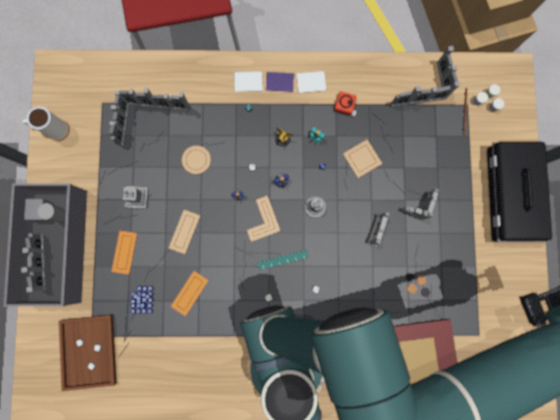

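View pics/scene0.png

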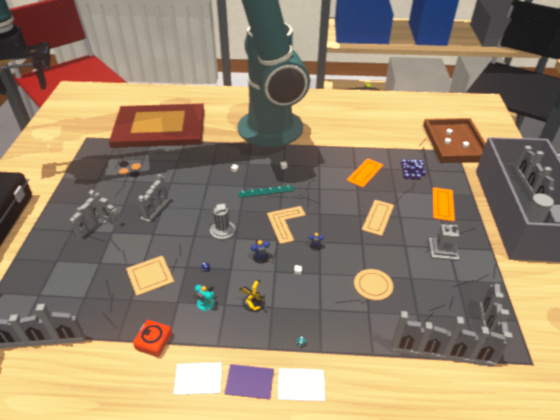

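Candidates in the top view:
- **Corner ruin:** the small L at (425,205). The large crenellated ruins at (150,110) and (425,90) are scenery.
- **Straight wall:** (380,228).
- **Column:** (316,207). There is another grey cylinder in the box at (45,212).
- **Pedestal:** (134,197).
- **Footprints:** round (196,159), square (363,158), L (265,222). The long one is the tan board at (184,232); the orange ones at (124,252) and (190,293) are decoys.
- **Knights:** blue and large at (282,181) is the listed one. (238,195) is the small one and (317,134) is turquoise, so I leave both.

```bash
cat >> h.py <<'E'
from scipy.spatial.transform import Rotation as Ro
def rot(f): return Ro.from_euler('xyz',f['attitude']).as_matrix()
def cloud(f):
    z=f['z_map']; v,u=np.mgrid[:z.shape[0],:z.shape[1]]
    d=np.dstack([u,v,np.ones_like(u)])@np.linalg.inv(f['mtx']).T
    P=(d*z[...,None])@rot(f).T+f['origin']; P[z==0]=np.nan; return P
def cast(f,uv,h):
    uv=np.asarray(uv,float).reshape(-1,2)
    d=np.c_[uv,np.ones(len(uv))]@np.linalg.inv(f['mtx']).T@rot(f).T
    return f['origin']+d*((h-f['origin'][2])/d[:,2])[:,None]
def px(f,p):
    c=(np.asarray(p)-f['origin'])@rot(f); q=c@f['mtx'].T; return q[:2]/q[2]
E
python3 - <<'E'
from h import *
F={n:dict(np.load(n+'0.npz')) for n in('top','scene')}
t=F['top']
fp={'round':(196,159),'square':(363,158),'L':(252,232),'long':(184,232)}
pc={'corner':(425,205),'wall':(380,228),'col':(316,207),'ped':(134,197)}
c0={k:cast(t,v,0.003)[0] for k,v in fp.items()}; p0={k:cast(t,v,0.03)[0] for k,v in pc.items()}
for n,f in F.items():
    hsv=cv2.cvtColor(f['img'],cv2.COLOR_BGR2HSV)
    P=cloud(f)
    for k,c in c0.items():
        u,v=px(f,c).astype(int)
        print(n,k,'hsv',hsv[v-2:v+3,u-2:u+3].reshape(-1,3).mean(0).round())
        m=cv2.inRange(hsv,(8,50,60),(28,255,255)); 
        m=cv2.morphologyEx(m,cv2.MORPH_CLOSE,np.ones((5,5)))
        cs,_=cv2.findContours(m,cv2.RETR_EXTERNAL,cv2.CHAIN_APPROX_NONE)
        cs=[q for q in cs if 150<cv2.contourArea(q)<6000]
        q=max(cs,key=lambda q:cv2.pointPolygonTest(q,(float(u),float(v)),True))
        w=(cast(f,q,0.003)[:,:2]*1000).astype(np.float32)
        M=cv2.moments(w); cen=(M['m10']/M['m00'],M['m01']/M['m00'])
        r=cv2.minAreaRect(w); print('  cen',np.round(cen,1),'rect',np.round(r[0],1),np.round(r[1],1),round(r[2],1))
        if k=='L': print(cv2.approxPolyDP(w,9,True).reshape(-1,2).round().tolist())
    for k,c in p0.items():
        s=(abs(P[...,0]-c[0])<.075)&(abs(P[...,1]-c[1])<.075)
        for lo,hi in((.010,.1),(.025,.068)):
            m=s&(P[...,2]>lo)&(P[...,2]<hi); q=(P[m][:,:2]*1000).astype(np.float32)
            if len(q)<5: continue
            r=cv2.minAreaRect(q); print(n,k,lo,len(q),np.round(r[0],1),np.round(r[1],1),round(r[2],1),'zmax',P[m][:,2].max().round(3))
crop=lambda f,u,v,w,h,s:cv2.resize(f['img'][v-h:v+h,u-w:u+w],None,fx=s,fy=s,interpolation=cv2.INTER_CUBIC)
a=crop(t,400,215,60,45,5)
b=crop(F['scene'],120,210,60,45,5)
cv2.imwrite('pics/c1.png',np.vstack([a,b])[:, :][::1] if 0 else cv2.resize(np.hstack([a,b]),(800,300)))
E
```

```text
top round hsv [ 17.  76. 211.]
  cen [626.5 279.1] rect [627.2 279.9] [88.6 89.9] 0.2
top square hsv [ 17.  77. 211.]
  cen [ 631.3 -238.3] rect [ 631.2 -238.2] [92.9 93.4] 30.1
top L hsv [ 17.  72. 209.]
  cen [435.8  66.1] rect [443.3  82.8] [118.3  97.3] 20.2
[[511.0, 58.0], [499.0, 92.0], [428.0, 70.0], [407.0, 119.0], [376.0, 109.0], [407.0, 21.0]]
top long hsv [ 16.  74. 213.]
  cen [402.5 309.8] rect [402.5 310. ] [ 56.2 127.6] 69.4
top corner 0.01 439 [ 473.2 -418.1] [ 62.3 119.7] 31.2 zmax 0.095
top corner 0.025 213 [ 491.6 -404.8] [69.9 94.6] 66.4 zmax 0.068
top wall 0.01 305 [ 426.2 -293.4] [ 54.5 146.5] 51.3 zmax 0.09
top wall 0.025 118 [ 426.9 -294.2] [ 47.1 144.2] 48.4 zmax 0.068
top col 0.01 260 [451.1 -92. ] [113.   61.1] 8.8 zmax 0.09
top col 0.025 26 [467.5 -82.6] [31.8 11.8] 56.6 zmax 0.067
top ped 0.01 377 [526.8 453.7] [ 60. 106.] 84.2 zmax 0.091
top ped 0.025 105 [506.2 456. ] [39.  36.3] 87.1 zmax 0.068
scene round hsv [ 21. 119. 250.]
  cen [627.7 281.1] rect [627.5 281.2] [92.  92.6] 3.5
scene square hsv [ 21. 118. 251.]
  cen [ 632.3 -235.3] rect [ 632.3 -235.2] [95.6 93.9] 30.6
scene L hsv [ 17. 129. 238.]
  cen [436.7  69.7] rect [444.4  85.9] [122.9 101.4] 20.6
[[372.0, 109.0], [409.0, 20.0], [515.0, 60.0], [502.0, 97.0], [432.0, 77.0], [410.0, 123.0]]
scene long hsv [ 20. 120. 249.]
  cen [404.6 312.9] rect [404.4 312.8] [ 59.5 134.1] 69.5
scene corner 0.01 1080 [ 493.8 -401. ] [75.6 92.5] 68.3 zmax 0.092
scene corner 0.025 654 [ 477.6 -411.3] [ 57.8 113.8] 31.6 zmax 0.068
scene wall 0.01 725 [ 432.2 -291.8] [ 53.5 154.8] 47.6 zmax 0.087
scene wall 0.025 411 [ 432.3 -292.4] [ 48.7 154.3] 46.0 zmax 0.068
scene col 0.01 477 [489.2 -87.2] [44.8 55.5] 7.0 zmax 0.088
scene col 0.025 180 [488.5 -83.7] [25.3 35.1] 17.0 zmax 0.068
scene ped 0.01 660 [512.6 459.2] [60.2 59.7] 87.2 zmax 0.089
scene ped 0.025 278 [511.9 459.2] [37.6 38. ] 87.6 zmax 0.068
```

View pics/c1.png

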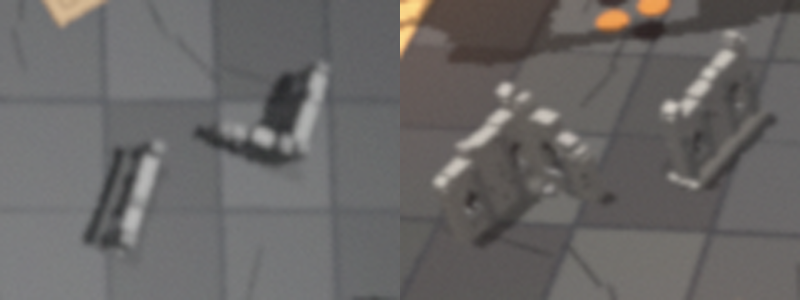

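The crop shows the small L ruin on the right and the straight wall on a plinth on the left, so the choice holds. Next I plot the plan views of the pieces from the two clouds.

Run:
```python
from h import *
F={n:dict(np.load(n+'0.npz')) for n in('top','scene')}
C={'corner':(.483,-.412),'wall':(.428,-.290),'col':(.470,-.088),'ped':(.509,.457)}
out=[]
for k,c in C.items():
    im=np.full((380,400,3),255,np.uint8)
    for i,(n,f) in enumerate(F.items()):
        P=cloud(f).reshape(-1,3); P=P[(P[:,2]>.012)&(P[:,2]<.1)]
        # shift to mean of the cameras
        P=P+np.array([.0006,.0015,0])*(1 if i==0 else -1)
        for p in P:
            u=int(200-(p[1]-c[1])*2500); v=int(190-(p[0]-c[0])*2500)
            if 0<=u<400 and 0<=v<380:
                col=((0,0,255) if p[2]>.06 else (255,160,120)) if i==0 else ((0,120,0) if p[2]>.06 else (150,220,150))
                cv2.circle(im,(u,v),2,col,-1)
    for g in range(-60,80,20):
        cv2.line(im,(200-int(g*2.5),0),(200-int(g*2.5),4),0,1); cv2.line(im,(0,190-int(g*2.5)),(4,190-int(g*2.5)),0,1)
    cv2.putText(im,k+str(c),(5,375),0,.5,0,1); out.append(im)
I=np.vstack([np.hstack(out[:2]),np.hstack(out[2:])]); cv2.imwrite('pics/plan.png',cv2.resize(I,(632,600),interpolation=cv2.INTER_AREA))
```

```text
(no output)
```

View pics/plan.png

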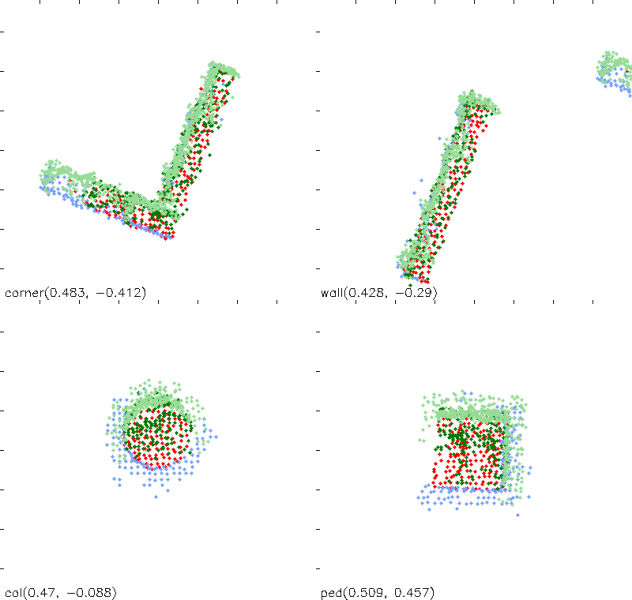

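Plan picture (up = +x, left = +y): the corner ruin's outer corner is at about (172,238). Its long arm (91 mm) goes to (238,70) and its short arm goes left, so its yaw is about -20.7°. The wall runs at the same angle. I refine these poses numerically.

```bash
cat >> h.py <<'E'
def both(F):  # clouds of both cameras brought to their mean (offset seen on the boards)
    return np.vstack([cloud(f).reshape(-1,3)+np.array([.0005,.0015,0])*(1 if n=='top' else -1) for n,f in F.items()])
def go(x,y,z,yaw):  # fractions for the next move: x,y,z of TCP in m, yaw in deg
    s=arm.get_state(); p,w=s['tcp_pos'],s['tool_rot']
    R=Ro.from_euler('xyz',w).as_matrix(); d=R.T@(np.array([x,y,z])-p)
    dy=(yaw-np.degrees(w[2])+180)%360-180
    print('t',round(s['t'],1),'at',p.round(4),round(np.degrees(w[2]),2),'tr',(d/.2).round(3),'roll',round(-dy/45,3),'F',s['contact_force'].round(1),'w',round(s['width'],3),'gf',round(s['gripper_force'],1))
E
python3 - <<'E'
from h import *
F={n:dict(np.load(n+'0.npz')) for n in('top','scene')}
P=both(F); P=P[np.isfinite(P[:,0])]
def near(c,r,lo,hi): return P[(np.hypot(P[:,0]-c[0],P[:,1]-c[1])<r)&(P[:,2]>lo)&(P[:,2]<hi)]
def wall(c,yaw,xlim):
    c=np.array(c)
    for it in range(4):
        a=np.radians(yaw); ex=np.array([np.cos(a),np.sin(a)]); ey=np.array([-ex[1],ex[0]])
        q=near(c,.075,.03,.1); l=np.c_[(q[:,:2]-c)@ex,(q[:,:2]-c)@ey]
        k=(abs(l[:,1])<.012)&(l[:,0]>xlim[0])&(l[:,0]<xlim[1]); m=l[k]
        bins=np.linspace(*xlim,9); mid=[];xs=[]
        for b0,b1 in zip(bins[:-1],bins[1:]):
            s=m[(m[:,0]>=b0)&(m[:,0]<b1),1]
            if len(s)>6: xs.append((b0+b1)/2); mid.append((np.percentile(s,3)+np.percentile(s,97))/2)
        sl,off=np.polyfit(xs,mid,1); yaw+=np.degrees(np.arctan(sl)); c=c+ey*off
        kk=l[(abs(l[:,1])<.012)]; 
    x0,x1=np.percentile(kk[:,0],[1,99]); print('c',c,'yaw',yaw,'ext',x0,x1,'=> centre',c+ex*(x0+x1)/2, 'thick',np.percentile(m[:,1],[2,98]))
wall((.483,-.425),-20.7,(-.03,.044)); wall((.428,-.290),-20.6,(-.048,.048))
for c in((.47,-.088),(.509,.457)):
    q=near(c,.06,.06,.1)[:,:2]; r=cv2.minAreaRect((q*1000).astype(np.float32)); print(r, cv2.minEnclosingCircle((q*1000).astype(np.float32)))
    q=near(c,.06,.012,.1)[:,:2]; print(' base',cv2.minAreaRect((q*1000).astype(np.float32)))
E
```

```text
c [ 0.48192864 -0.42777492] yaw -22.437071738465654 ext -0.04467204437386506 0.04618910076155812 => centre [ 0.48262975 -0.42806442] thick [-0.00730146  0.0074153 ]
c [ 0.43019201 -0.28418482] yaw -20.755431667271058 ext -0.07153736254693367 0.026137270857639224 => centre [ 0.40896531 -0.27614   ] thick [-0.00718177  0.00798633]
((479.5300598144531, -87.76325988769531), (34.67933654785156, 38.78641891479492), 88.5688247680664) ((480.71588134765625, -87.69536590576172), 20.680158615112305)
 base ((476.71368408203125, -85.60570526123047), (53.335140228271484, 57.55734634399414), 36.358184814453125)
((509.12518310546875, 458.1461181640625), (36.73259353637695, 41.30438995361328), 85.9644775390625) ((509.0971984863281, 458.0467529296875), 26.439804077148438)
 base ((507.9325256347656, 456.3949890136719), (56.76248550415039, 61.01415252685547), 86.48796844482422)
```

```bash
python3 -c "
from h import *
go(.4825,-.428,.15,-21.8)"
```

```text
t 0.1 at [ 0.2216 -0.6369  0.2375] 19.18 tr [ 1.575 -0.557  0.439] roll 0.911 F [-0.5  0.3 -0.3] w 1.0 gf 0.0
```

{"name": "move_arm", "arguments": {
  "steps": [
    {"gripper": -1, "translation": [0.25, -0.1, 0]},
    {"gripper": -1, "translation": [0.5, -0.2, 0]},
    {"gripper": -1, "translation": [0.75, -0.3, 0]},
    {"gripper": -1, "translation": [1, -0.4, 0]},
    {"gripper": -0.3, "translation": [1, -0.557, 0]},
    {"gripper": -0.3, "translation": [1, -0.557, 0]},
    {"gripper": -0.3, "translation": [1, -0.557, 0]},
    {"gripper": -0.3, "translation": [1, -0.557, 0]},
    {"gripper": -0.3, "translation": [1, -0.557, 0]},
    {"gripper": -0.3, "translation": [1, -0.557, 0]}
  ],
  "force": 20
}}

```text
invalid input at $.steps[0]: expected keys gripper, translation, roll
```

{"name": "move_arm", "arguments": {
  "steps": [
    {"gripper": -0.3, "translation": [0.2, 0, 0], "roll": 0.18},
    {"gripper": -0.3, "translation": [0.4, 0, 0.1], "roll": 0.36},
    {"gripper": -0.3, "translation": [0.575, 0, 0.2], "roll": 0.54},
    {"gripper": -0.3, "translation": [0.575, 0, 0.3], "roll": 0.72},
    {"gripper": -0.3, "translation": [0.575, 0, 0.43], "roll": 0.91},
    {"gripper": -0.3, "translation": [0.575, 0, 0.43], "roll": 0.91},
    {"gripper": -0.3, "translation": [0.575, 0, 0.43], "roll": 0.91},
    {"gripper": -0.3, "translation": [0.575, 0, 0.43], "roll": 0.91},
    {"gripper": -0.3, "translation": [0.575, 0, 0.43], "roll": 0.91},
    {"gripper": -0.3, "translation": [0.575, 0, 0.43], "roll": 0.91}
  ]
}}

```text
t: 1.1
tcp_pos: [0.3305, -0.6007, 0.1544]
tool_rot: [3.14, -0.002, -0.38]
contact_force: [0.6, 0.4, 0.2]
width: 0.653
gripper_force: 0.0
```

```bash
python3 -c "
from h import *
go(.4825,-.428,.033,-21.8)"
```

```text
t 1.1 at [ 0.3305 -0.6007  0.1544] -21.75 tr [ 0.385 -1.084  0.606] roll 0.001 F [0.6 0.4 0.2] w 0.653 gf 0.0
```

{"name": "move_arm", "arguments": {
  "steps": [
    {"gripper": -0.3, "translation": [0.1, -0.2, 0], "roll": 0},
    {"gripper": -0.3, "translation": [0.2, -0.4, 0], "roll": 0},
    {"gripper": -0.3, "translation": [0.3, -0.6, 0], "roll": 0},
    {"gripper": -0.3, "translation": [0.385, -0.8, 0], "roll": 0},
    {"gripper": -0.3, "translation": [0.385, -1, 0], "roll": 0},
    {"gripper": -0.3, "translation": [0.385, -1, 0], "roll": 0},
    {"gripper": -0.3, "translation": [0.385, -1, 0], "roll": 0},
    {"gripper": -0.3, "translation": [0.385, -1, 0], "roll": 0},
    {"gripper": -0.3, "translation": [0.385, -1, 0], "roll": 0},
    {"gripper": -0.3, "translation": [0.385, -1, 0], "roll": 0}
  ],
  "force": 20
}}

```text
t: 2.1
tcp_pos: [0.4754, -0.4438, 0.1528]
tool_rot: [3.141, -0.0, -0.382]
contact_force: [0.4, 1.1, -0.8]
width: 0.649
gripper_force: 0.0
```

```bash
python3 -c "
from h import *
go(.4825,-.428,.033,-21.8)"
```

```text
t 2.1 at [ 0.4754 -0.4438  0.1528] -21.87 tr [ 0.004 -0.087  0.599] roll -0.001 F [ 0.4  1.1 -0.8] w 0.649 gf 0.0
```

{"name": "move_arm", "arguments": {
  "steps": [
    {"gripper": -0.3, "translation": [0.004, -0.087, 0], "roll": 0},
    {"gripper": -0.3, "translation": [0.004, -0.087, 0.1], "roll": 0},
    {"gripper": -0.3, "translation": [0.004, -0.087, 0.22], "roll": 0},
    {"gripper": -0.3, "translation": [0.004, -0.087, 0.35], "roll": 0},
    {"gripper": -0.3, "translation": [0.004, -0.087, 0.45], "roll": 0},
    {"gripper": -0.3, "translation": [0.004, -0.087, 0.55], "roll": 0},
    {"gripper": -0.3, "translation": [0.004, -0.087, 0.59], "roll": 0},
    {"gripper": -0.3, "translation": [0.004, -0.087, 0.59], "roll": 0},
    {"gripper": -0.3, "translation": [0.004, -0.087, 0.59], "roll": 0},
    {"gripper": -0.3, "translation": [0.004, -0.087, 0.59], "roll": 0}
  ],
  "force": 20
}}

```text
t: 3.1
tcp_pos: [0.4842, -0.4274, 0.0363]
tool_rot: [3.141, -0.002, -0.38]
contact_force: [-0.4, 0.3, -1.0]
width: 0.648
gripper_force: 0.0
```

```bash
python3 -c "
from h import *
go(.4825,-.428,.033,-21.8)"
```

```text
t 3.1 at [ 0.4842 -0.4274  0.0363] -21.77 tr [-0.007  0.006  0.016] roll 0.001 F [-0.4  0.3 -1. ] w 0.648 gf 0.0
```

{"name": "move_arm", "arguments": {
  "steps": [
    {"gripper": -0.3, "translation": [0, 0, 0.01], "roll": 0},
    {"gripper": 0.1, "translation": [0, 0, 0.01], "roll": 0},
    {"gripper": 0.3, "translation": [0, 0, 0.01], "roll": 0},
    {"gripper": 0.5, "translation": [0, 0, 0.01], "roll": 0},
    {"gripper": 0.7, "translation": [0, 0, 0.01], "roll": 0},
    {"gripper": 1, "translation": [0, 0, 0.01], "roll": 0},
    {"gripper": 1, "translation": [0, 0, 0.01], "roll": 0},
    {"gripper": 1, "translation": [0, 0, 0.01], "roll": 0},
    {"gripper": 1, "translation": [0, 0, 0.01], "roll": 0},
    {"gripper": 1, "translation": [0, 0, 0.01], "roll": 0}
  ],
  "force": 20
}}

```text
t: 4.1
tcp_pos: [0.4833, -0.4268, 0.0327]
tool_rot: [3.141, -0.0, -0.38]
contact_force: [0.1, -0.9, -0.1]
width: 0.132
gripper_force: 20.0
```

{"name": "move_arm", "arguments": {
  "steps": [
    {"gripper": 1, "translation": [0, 0, -0.03], "roll": 0},
    {"gripper": 1, "translation": [0, 0, -0.1], "roll": 0},
    {"gripper": 1, "translation": [0, 0, -0.2], "roll": 0},
    {"gripper": 1, "translation": [0, 0, -0.3], "roll": 0},
    {"gripper": 1, "translation": [0, 0, -0.4], "roll": 0},
    {"gripper": 1, "translation": [0, 0, -0.5], "roll": 0},
    {"gripper": 1, "translation": [0, 0, -0.55], "roll": 0},
    {"gripper": 1, "translation": [0, 0, -0.6], "roll": 0},
    {"gripper": 1, "translation": [0, 0, -0.6], "roll": 0},
    {"gripper": 1, "translation": [0, 0, -0.6], "roll": 0}
  ]
}}

```text
t: 5.1
tcp_pos: [0.483, -0.4264, 0.1523]
tool_rot: [-3.141, 0.001, -0.38]
contact_force: [-0.3, 0.3, -2.2]
width: 0.134
gripper_force: 20.0
```

```bash
python3 -c "
from h import *
grab('scene','s1')
go(.454,.057,.155,20.3)"
```

```text
t 5.2 at [ 0.4827 -0.4262  0.1517] -21.77 tr [-1.029 -2.19  -0.014] roll -0.935 F [-0.2 -0.  -2. ] w 0.138 gf 20.0
```

View pics/s1.png

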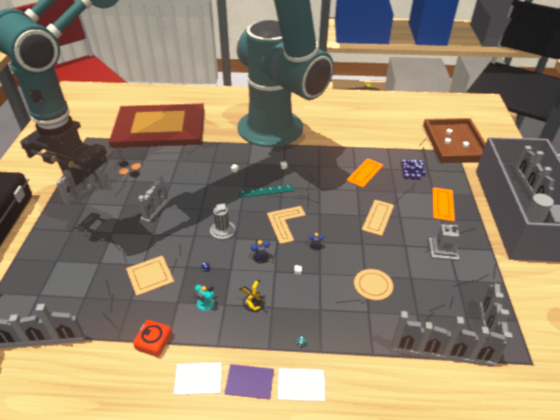

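The ruin is held and lifted at about (80,175) in the picture. I carry it over to the L board.

{"name": "move_arm", "arguments": {
  "steps": [
    {"gripper": 1, "translation": [-0.07, -0.15, 0], "roll": 0},
    {"gripper": 1, "translation": [-0.16, -0.35, 0], "roll": 0},
    {"gripper": 1, "translation": [-0.25, -0.55, 0], "roll": 0},
    {"gripper": 1, "translation": [-0.35, -0.75, 0], "roll": 0},
    {"gripper": 1, "translation": [-0.45, -0.95, 0], "roll": 0},
    {"gripper": 1, "translation": [-0.47, -1, 0], "roll": 0},
    {"gripper": 1, "translation": [-0.47, -1, 0], "roll": 0},
    {"gripper": 1, "translation": [-0.47, -1, 0], "roll": 0},
    {"gripper": 1, "translation": [-0.47, -1, 0], "roll": 0},
    {"gripper": 1, "translation": [-0.47, -1, 0], "roll": 0}
  ]
}}

```text
t: 6.15
tcp_pos: [0.4703, -0.2074, 0.1526]
tool_rot: [3.141, -0.0, -0.382]
contact_force: [0.4, 0.2, -2.7]
width: 0.134
gripper_force: 20.0
```

{"name": "move_arm", "arguments": {
  "steps": [
    {"gripper": 1, "translation": [-0.07, -0.15, 0], "roll": 0},
    {"gripper": 1, "translation": [-0.16, -0.35, 0], "roll": -0.1},
    {"gripper": 1, "translation": [-0.25, -0.55, 0], "roll": -0.25},
    {"gripper": 1, "translation": [-0.35, -0.75, 0], "roll": -0.4},
    {"gripper": 1, "translation": [-0.45, -0.95, 0], "roll": -0.55},
    {"gripper": 1, "translation": [-0.47, -1, 0], "roll": -0.7},
    {"gripper": 1, "translation": [-0.47, -1, 0], "roll": -0.85},
    {"gripper": 1, "translation": [-0.47, -1, 0], "roll": -0.935},
    {"gripper": 1, "translation": [-0.47, -1, 0], "roll": -0.935},
    {"gripper": 1, "translation": [-0.47, -1, 0], "roll": -0.935}
  ]
}}

```text
t: 7.15
tcp_pos: [0.4573, 0.014, 0.1527]
tool_rot: [3.142, -0.0, 0.352]
contact_force: [-0.2, -0.8, -1.7]
width: 0.135
gripper_force: 20.0
```

```bash
python3 -c "
from h import *
go(.454,.057,.10,20.3)"
```

```text
t 7.2 at [0.4573 0.014  0.1527] 20.15 tr [ 0.058 -0.208  0.264] roll -0.003 F [-0.2 -0.8 -1.7] w 0.135 gf 20.0
```

{"name": "move_arm", "arguments": {
  "steps": [
    {"gripper": 1, "translation": [0.058, -0.15, 0], "roll": -0.003},
    {"gripper": 1, "translation": [0.058, -0.208, 0.05], "roll": -0.003},
    {"gripper": 1, "translation": [0.058, -0.208, 0.15], "roll": -0.003},
    {"gripper": 1, "translation": [0.058, -0.208, 0.25], "roll": -0.003},
    {"gripper": 1, "translation": [0.058, -0.208, 0.35], "roll": -0.003},
    {"gripper": 1, "translation": [0.058, -0.208, 0.45], "roll": -0.003},
    {"gripper": 1, "translation": [0.058, -0.208, 0.5], "roll": -0.003},
    {"gripper": 1, "translation": [0.058, -0.208, 0.5], "roll": -0.003},
    {"gripper": 1, "translation": [0.058, -0.208, 0.5], "roll": -0.003},
    {"gripper": 1, "translation": [0.058, -0.208, 0.5], "roll": -0.003}
  ]
}}

```text
t: 8.15
tcp_pos: [0.4545, 0.0575, 0.0538]
tool_rot: [3.141, -0.002, 0.357]
contact_force: [-0.6, -0.0, -1.4]
width: 0.134
gripper_force: 20.0
```

```bash
python3 -c "
from h import *
go(.454,.057,.0357,20.3)
f=grab('scene','s2'); g=grab('top','t2')
for f_,c in((f,(.454,.057,.04)),(g,(.454,.057,.04))):
    print(px(f_,c))
a=[]
for f_ in(f,g):
    u,v=px(f_,(.454,.057,.04)).astype(int); a.append(cv2.resize(f_['img'][v-45:v+45,u-60:u+60],(400,300),interpolation=cv2.INTER_CUBIC))
cv2.imwrite('pics/c2.png',np.hstack(a))"
```

```text
t 8.2 at [0.4545 0.0575 0.0538] 20.43 tr [-0.004  0.002  0.09 ] roll 0.003 F [-0.6 -0.  -1.4] w 0.134 gf 20.0
[279.09511717 215.23430161]
[267.03745933 213.14874889]
```

View pics/c2.png

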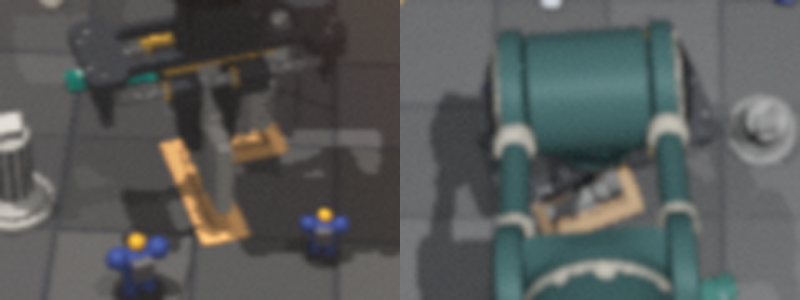

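The ruin hangs over the L board with the right handedness. I lower it gently.

{"name": "move_arm", "arguments": {
  "steps": [
    {"gripper": 1, "translation": [-0.004, 0.002, 0.02], "roll": 0},
    {"gripper": 1, "translation": [-0.004, 0.002, 0.04], "roll": 0},
    {"gripper": 1, "translation": [-0.004, 0.002, 0.05], "roll": 0},
    {"gripper": 1, "translation": [-0.004, 0.002, 0.06], "roll": 0},
    {"gripper": 1, "translation": [-0.004, 0.002, 0.07], "roll": 0},
    {"gripper": 1, "translation": [-0.004, 0.002, 0.075], "roll": 0},
    {"gripper": 1, "translation": [-0.004, 0.002, 0.08], "roll": 0},
    {"gripper": 1, "translation": [-0.004, 0.002, 0.085], "roll": 0},
    {"gripper": 1, "translation": [-0.004, 0.002, 0.088], "roll": 0},
    {"gripper": 1, "translation": [-0.004, 0.002, 0.088], "roll": 0}
  ]
}}

```text
t: 9.25
tcp_pos: [0.453, 0.0569, 0.0357]
tool_rot: [-3.142, 0.0, 0.357]
contact_force: [-1.8, 0.4, 4.0]
width: 0.136
gripper_force: 20.0
```

```bash
python3 -c "
from h import *
go(.454,.057,.0357,20.3)"
```

```text
t 9.2 at [0.453  0.0569 0.0357] 20.44 tr [ 0.005  0.001 -0.   ] roll 0.003 F [-1.8  0.4  4. ] w 0.136 gf 20.0
```

{"name": "move_arm", "arguments": {
  "steps": [
    {"gripper": 0.7, "translation": [0, 0, 0], "roll": 0},
    {"gripper": 0.5, "translation": [0, 0, 0], "roll": 0},
    {"gripper": 0.2, "translation": [0, 0, 0], "roll": 0},
    {"gripper": 0, "translation": [0, 0, 0], "roll": 0},
    {"gripper": -0.3, "translation": [0, 0, 0], "roll": 0},
    {"gripper": -0.3, "translation": [0, 0, 0], "roll": 0},
    {"gripper": -0.3, "translation": [0, 0, -0.05], "roll": 0},
    {"gripper": -0.3, "translation": [0, 0, -0.15], "roll": 0},
    {"gripper": -0.3, "translation": [0, 0, -0.3], "roll": 0},
    {"gripper": -0.3, "translation": [0, 0, -0.45], "roll": 0}
  ]
}}

```text
t: 10.25
tcp_pos: [0.4524, 0.0569, 0.1263]
tool_rot: [-3.141, 0.001, 0.357]
contact_force: [0.7, -0.6, 0.5]
width: 0.65
gripper_force: 0.0
```

```bash
python3 -c "
from h import *
go(.409,-.276,.155,159.3)"
```

```text
t 10.2 at [0.4524 0.0569 0.1263] 20.44 tr [-0.784  1.484 -0.143] roll -3.086 F [ 0.7 -0.6  0.5] w 0.65 gf 0.0
```

{"name": "move_arm", "arguments": {
  "steps": [
    {"gripper": -0.3, "translation": [0, 0, -0.15], "roll": -0.18},
    {"gripper": -0.3, "translation": [-0.08, 0.15, -0.15], "roll": -0.36},
    {"gripper": -0.3, "translation": [-0.18, 0.35, -0.15], "roll": -0.54},
    {"gripper": -0.3, "translation": [-0.28, 0.55, -0.15], "roll": -0.72},
    {"gripper": -0.3, "translation": [-0.38, 0.73, -0.15], "roll": -0.9},
    {"gripper": -0.3, "translation": [-0.47, 0.9, -0.15], "roll": -1},
    {"gripper": -0.3, "translation": [-0.52, 1, -0.15], "roll": -1},
    {"gripper": -0.3, "translation": [-0.52, 1, -0.15], "roll": -1},
    {"gripper": -0.3, "translation": [-0.52, 1, -0.15], "roll": -1},
    {"gripper": -0.3, "translation": [-0.52, 1, -0.15], "roll": -1}
  ]
}}

```text
t: 11.25
tcp_pos: [0.4253, -0.1659, 0.1553]
tool_rot: [-3.141, -0.0, 1.143]
contact_force: [0.6, 0.1, -0.1]
width: 0.65
gripper_force: 0.0
```

{"name": "move_arm", "arguments": {
  "steps": [
    {"gripper": -0.3, "translation": [0, 0, 0], "roll": -0.18},
    {"gripper": -0.3, "translation": [0, 0, 0], "roll": -0.36},
    {"gripper": -0.3, "translation": [0, 0, 0], "roll": -0.54},
    {"gripper": -0.3, "translation": [0, 0, 0], "roll": -0.72},
    {"gripper": -0.3, "translation": [0, 0, 0], "roll": -0.9},
    {"gripper": -0.3, "translation": [0, 0, 0], "roll": -1},
    {"gripper": -0.3, "translation": [0, 0, 0], "roll": -1},
    {"gripper": -0.3, "translation": [0, 0, 0], "roll": -1},
    {"gripper": -0.3, "translation": [0, 0, 0], "roll": -1},
    {"gripper": -0.3, "translation": [0, 0, 0], "roll": -1}
  ]
}}

```text
t: 12.25
tcp_pos: [0.4253, -0.1665, 0.1551]
tool_rot: [3.142, -0.0, 1.927]
contact_force: [0.4, 0.2, -0.6]
width: 0.65
gripper_force: 0.0
```

```bash
python3 -c "
from h import *
go(.409,-.276,.155,159.3)"
```

```text
t 12.2 at [ 0.4253 -0.1665  0.1551] 110.43 tr [-0.484 -0.267  0.001] roll -1.086 F [ 0.4  0.2 -0.6] w 0.65 gf 0.0
```

{"name": "move_arm", "arguments": {
  "steps": [
    {"gripper": -0.3, "translation": [-0.1, -0.05, 0], "roll": -0.18},
    {"gripper": -0.3, "translation": [-0.25, -0.13, 0], "roll": -0.36},
    {"gripper": -0.3, "translation": [-0.4, -0.2, 0], "roll": -0.54},
    {"gripper": -0.3, "translation": [-0.484, -0.267, 0], "roll": -0.72},
    {"gripper": -0.3, "translation": [-0.484, -0.267, 0], "roll": -0.9},
    {"gripper": -0.3, "translation": [-0.484, -0.267, 0], "roll": -1},
    {"gripper": -0.3, "translation": [-0.484, -0.267, 0], "roll": -1},
    {"gripper": -0.3, "translation": [-0.484, -0.267, 0], "roll": -1},
    {"gripper": -0.3, "translation": [-0.484, -0.267, 0], "roll": -1},
    {"gripper": -0.3, "translation": [-0.484, -0.267, 0], "roll": -1}
  ]
}}

```text
t: 13.25
tcp_pos: [0.4091, -0.276, 0.1551]
tool_rot: [3.142, 0.0, 2.712]
contact_force: [-0.4, -0.1, 0.2]
width: 0.65
gripper_force: 0.0
```

```bash
python3 -c "
from h import *
go(.409,-.276,.033,159.3)"
```

```text
t 13.2 at [ 0.4091 -0.276   0.1551] 155.41 tr [ 0.    -0.     0.611] roll -0.086 F [-0.4 -0.1  0.2] w 0.65 gf 0.0
```

{"name": "move_arm", "arguments": {
  "steps": [
    {"gripper": -0.3, "translation": [0, 0, 0], "roll": -0.086},
    {"gripper": -0.3, "translation": [0, 0, 0.1], "roll": -0.086},
    {"gripper": -0.3, "translation": [0, 0, 0.22], "roll": -0.086},
    {"gripper": -0.3, "translation": [0, 0, 0.34], "roll": -0.086},
    {"gripper": -0.3, "translation": [0, 0, 0.46], "roll": -0.086},
    {"gripper": -0.3, "translation": [0, 0, 0.55], "roll": -0.086},
    {"gripper": -0.3, "translation": [0, 0, 0.6], "roll": -0.086},
    {"gripper": -0.3, "translation": [0, 0, 0.61], "roll": -0.086},
    {"gripper": -0.3, "translation": [0, 0, 0.61], "roll": -0.086},
    {"gripper": -0.1, "translation": [0, 0, 0.61], "roll": -0.086}
  ]
}}

```text
t: 14.25
tcp_pos: [0.4099, -0.2768, 0.0342]
tool_rot: [-3.141, 0.002, 2.78]
contact_force: [-0.2, 0.6, 1.1]
width: 0.582
gripper_force: 0.0
```

{"name": "move_arm", "arguments": {
  "steps": [
    {"gripper": 0.1, "translation": [0, 0, 0], "roll": 0},
    {"gripper": 0.3, "translation": [0, 0, 0], "roll": 0},
    {"gripper": 0.5, "translation": [0, 0, 0], "roll": 0},
    {"gripper": 0.7, "translation": [0, 0, 0], "roll": 0},
    {"gripper": 1, "translation": [0, 0, 0], "roll": 0},
    {"gripper": 1, "translation": [0, 0, 0], "roll": 0},
    {"gripper": 1, "translation": [0, 0, 0], "roll": 0},
    {"gripper": 1, "translation": [0, 0, 0], "roll": 0},
    {"gripper": 1, "translation": [0, 0, 0], "roll": 0},
    {"gripper": 1, "translation": [0, 0, 0], "roll": 0}
  ]
}}

```text
t: 15.25
tcp_pos: [0.4089, -0.2761, 0.033]
tool_rot: [3.141, -0.0, 2.781]
contact_force: [-0.8, 0.0, -1.7]
width: 0.133
gripper_force: 20.0
```

```bash
python3 -c "
from h import *
go(.4035,.3113,.16,159.4)"
```

```text
t 15.2 at [ 0.4089 -0.2761  0.033 ] 159.31 tr [ 1.063  2.738 -0.635] roll -0.002 F [-0.8  0.  -1.7] w 0.133 gf 20.0
```

{"name": "move_arm", "arguments": {
  "steps": [
    {"gripper": 1, "translation": [0, 0, -0.03], "roll": 0},
    {"gripper": 1, "translation": [0, 0, -0.1], "roll": 0},
    {"gripper": 1, "translation": [0, 0, -0.2], "roll": 0},
    {"gripper": 1, "translation": [0, 0, -0.32], "roll": 0},
    {"gripper": 1, "translation": [0, 0, -0.45], "roll": 0},
    {"gripper": 1, "translation": [0, 0, -0.57], "roll": 0},
    {"gripper": 1, "translation": [0, 0, -0.65], "roll": 0},
    {"gripper": 1, "translation": [0.04, 0.1, -0.65], "roll": 0},
    {"gripper": 1, "translation": [0.1, 0.25, -0.65], "roll": 0},
    {"gripper": 1, "translation": [0.17, 0.45, -0.65], "roll": 0}
  ]
}}

```text
t: 16.25
tcp_pos: [0.4095, -0.1802, 0.1649]
tool_rot: [-3.141, 0.003, 2.778]
contact_force: [0.7, 0.3, -1.4]
width: 0.132
gripper_force: 20.0
```

{"name": "move_arm", "arguments": {
  "steps": [
    {"gripper": 1, "translation": [0.07, 0.18, 0], "roll": 0},
    {"gripper": 1, "translation": [0.14, 0.36, 0], "roll": 0},
    {"gripper": 1, "translation": [0.22, 0.54, 0], "roll": 0},
    {"gripper": 1, "translation": [0.29, 0.72, 0], "roll": 0},
    {"gripper": 1, "translation": [0.36, 0.9, 0], "roll": 0},
    {"gripper": 1, "translation": [0.4, 1, 0], "roll": 0},
    {"gripper": 1, "translation": [0.4, 1, 0], "roll": 0},
    {"gripper": 1, "translation": [0.4, 1, 0], "roll": 0},
    {"gripper": 1, "translation": [0.4, 1, 0], "roll": 0},
    {"gripper": 1, "translation": [0.4, 1, 0], "roll": 0}
  ]
}}

```text
t: 17.25
tcp_pos: [0.405, 0.0344, 0.1633]
tool_rot: [-3.141, 0.0, 2.779]
contact_force: [0.2, -1.9, -1.0]
width: 0.138
gripper_force: 20.0
```

{"name": "move_arm", "arguments": {
  "steps": [
    {"gripper": 1, "translation": [0.07, 0.18, 0], "roll": 0},
    {"gripper": 1, "translation": [0.14, 0.36, 0], "roll": 0},
    {"gripper": 1, "translation": [0.22, 0.54, 0], "roll": 0},
    {"gripper": 1, "translation": [0.29, 0.72, 0], "roll": 0},
    {"gripper": 1, "translation": [0.36, 0.9, 0], "roll": 0},
    {"gripper": 1, "translation": [0.39, 1, 0], "roll": 0},
    {"gripper": 1, "translation": [0.39, 1, 0], "roll": 0},
    {"gripper": 1, "translation": [0.39, 1, 0], "roll": 0},
    {"gripper": 1, "translation": [0.39, 1, 0], "roll": 0},
    {"gripper": 1, "translation": [0.39, 1, 0], "roll": 0}
  ]
}}

```text
t: 18.25
tcp_pos: [0.4026, 0.2487, 0.163]
tool_rot: [-3.141, -0.0, 2.779]
contact_force: [-0.8, -0.9, -1.4]
width: 0.137
gripper_force: 20.0
```

```bash
python3 -c "
from h import *
go(.4035,.3113,.05,159.4)"
```

```text
t 18.2 at [0.4026 0.2487 0.163 ] 159.21 tr [0.107 0.295 0.565] roll -0.004 F [-0.8 -0.9 -1.4] w 0.137 gf 20.0
```

{"name": "move_arm", "arguments": {
  "steps": [
    {"gripper": 1, "translation": [0.06, 0.15, 0], "roll": 0},
    {"gripper": 1, "translation": [0.107, 0.295, 0], "roll": -0.004},
    {"gripper": 1, "translation": [0.107, 0.295, 0.1], "roll": -0.004},
    {"gripper": 1, "translation": [0.107, 0.295, 0.2], "roll": -0.004},
    {"gripper": 1, "translation": [0.107, 0.295, 0.32], "roll": -0.004},
    {"gripper": 1, "translation": [0.107, 0.295, 0.44], "roll": -0.004},
    {"gripper": 1, "translation": [0.107, 0.295, 0.52], "roll": -0.004},
    {"gripper": 1, "translation": [0.107, 0.295, 0.56], "roll": -0.004},
    {"gripper": 1, "translation": [0.107, 0.295, 0.56], "roll": -0.004},
    {"gripper": 1, "translation": [0.107, 0.295, 0.56], "roll": -0.004}
  ]
}}

```text
t: 19.25
tcp_pos: [0.404, 0.3128, 0.0518]
tool_rot: [3.141, 0.001, 2.783]
contact_force: [0.9, -0.2, -0.7]
width: 0.135
gripper_force: 20.0
```

```bash
python3 -c "
from h import *
go(.4035,.3113,.036,159.4)"
```

```text
t 19.2 at [0.404  0.3128 0.0518] 159.46 tr [-0.    -0.008  0.079] roll 0.001 F [ 0.9 -0.2 -0.7] w 0.135 gf 20.0
```

{"name": "move_arm", "arguments": {
  "steps": [
    {"gripper": 1, "translation": [0, -0.005, 0.02], "roll": 0},
    {"gripper": 1, "translation": [0, -0.005, 0.04], "roll": 0},
    {"gripper": 1, "translation": [0, -0.005, 0.05], "roll": 0},
    {"gripper": 1, "translation": [0, -0.005, 0.055], "roll": 0},
    {"gripper": 1, "translation": [0, -0.005, 0.06], "roll": 0},
    {"gripper": 1, "translation": [0, -0.005, 0.065], "roll": 0},
    {"gripper": 1, "translation": [0, -0.005, 0.07], "roll": 0},
    {"gripper": 1, "translation": [0, -0.005, 0.075], "roll": 0},
    {"gripper": 1, "translation": [0, -0.005, 0.078], "roll": 0},
    {"gripper": 1, "translation": [0, -0.005, 0.078], "roll": 0}
  ]
}}

```text
t: 20.25
tcp_pos: [0.403, 0.3119, 0.0359]
tool_rot: [-3.142, -0.0, 2.784]
contact_force: [-2.5, -1.2, 4.2]
width: 0.134
gripper_force: 20.0
```

```bash
python3 -c "
from h import *
go(.4035,.3113,.036,159.4)"
```

```text
t 20.2 at [0.403  0.3119 0.0359] 159.5 tr [-0.003 -0.002 -0.   ] roll 0.002 F [-2.5 -1.2  4.2] w 0.134 gf 20.0
```

Contact is light, so I release, raise and open wide for the pedestal.

{"name": "move_arm", "arguments": {
  "steps": [
    {"gripper": 0.7, "translation": [0, 0, 0], "roll": 0},
    {"gripper": 0.5, "translation": [0, 0, 0], "roll": 0},
    {"gripper": 0.2, "translation": [0, 0, 0], "roll": 0},
    {"gripper": 0, "translation": [0, 0, 0], "roll": 0},
    {"gripper": -0.3, "translation": [0, 0, 0], "roll": 0},
    {"gripper": -0.3, "translation": [0, 0, 0], "roll": 0},
    {"gripper": -0.3, "translation": [0, 0, -0.05], "roll": 0},
    {"gripper": -0.3, "translation": [0, 0, -0.2], "roll": 0},
    {"gripper": -0.3, "translation": [0, 0, -0.4], "roll": 0},
    {"gripper": -0.3, "translation": [0, 0, -0.6], "roll": 0}
  ]
}}

```text
t: 21.25
tcp_pos: [0.4025, 0.3115, 0.157]
tool_rot: [-3.141, -0.001, 2.784]
contact_force: [1.6, 0.6, -0.2]
width: 0.649
gripper_force: 0.0
```

```bash
python3 -c "
from h import *
go(.509,.4575,.155,86.2)"
```

```text
t 21.2 at [0.4025 0.3115 0.157 ] 159.49 tr [-0.243  0.87   0.009] roll 1.629 F [ 1.6  0.6 -0.2] w 0.649 gf 0.0
```

{"name": "move_arm", "arguments": {
  "steps": [
    {"gripper": -0.5, "translation": [-0.04, 0.15, 0], "roll": 0.15},
    {"gripper": -0.5, "translation": [-0.09, 0.33, 0], "roll": 0.3},
    {"gripper": -0.5, "translation": [-0.14, 0.5, 0], "roll": 0.45},
    {"gripper": -0.5, "translation": [-0.2, 0.7, 0], "roll": 0.6},
    {"gripper": -0.5, "translation": [-0.243, 0.87, 0], "roll": 0.75},
    {"gripper": -0.5, "translation": [-0.243, 0.87, 0], "roll": 0.9},
    {"gripper": -0.5, "translation": [-0.243, 0.87, 0], "roll": 1},
    {"gripper": -0.5, "translation": [-0.243, 0.87, 0], "roll": 1},
    {"gripper": -0.5, "translation": [-0.243, 0.87, 0], "roll": 1},
    {"gripper": -0.5, "translation": [-0.243, 0.87, 0], "roll": 1}
  ]
}}

```text
t: 22.25
tcp_pos: [0.5094, 0.4577, 0.1559]
tool_rot: [3.141, -0.0, 2.0]
contact_force: [-0.7, 0.1, -0.1]
width: 0.751
gripper_force: 0.0
```

```bash
python3 -c "
from h import *
go(.509,.4575,.033,86.2)
F={'top':grab('top','t3'),'scene':grab('scene','s3')}
P=both(F)
for n,f in F.items(): 
    Q=cloud(f).reshape(-1,3); 
    q=Q[(abs(Q[:,0]-.505)<.05)&(abs(Q[:,1]-.457)<.05)&(Q[:,2]>.02)&(Q[:,2]<.065)]
    if len(q)>9: print(n,len(q),cv2.minAreaRect((q[:,:2]*1000).astype(np.float32)))
"
```

```text
t 22.2 at [0.5094 0.4577 0.1559] 114.56 tr [-0.    -0.002  0.615] roll 0.63 F [-0.7  0.1 -0.1] w 0.751 gf 0.0
top 79 ((506.44970703125, 450.83905029296875), (45.78785705566406, 39.20886993408203), 0.35051384568214417)
scene 274 ((515.3021240234375, 459.2440185546875), (38.0113639831543, 40.82050704956055), 83.70331573486328)
```

View pics/s3.png

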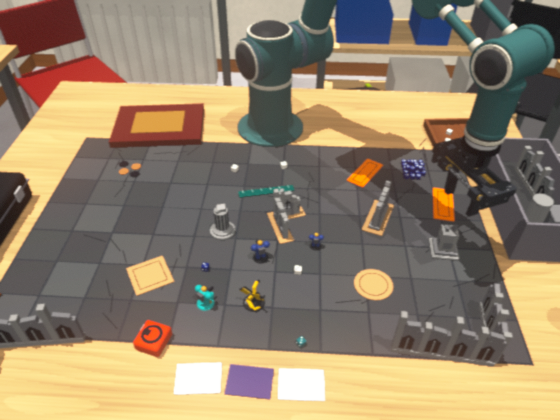

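The corner ruin (285,215) and the wall (378,212) stand on their boards, and the gripper is above the pedestal. I descend and grip it.

{"name": "move_arm", "arguments": {
  "steps": [
    {"gripper": -0.5, "translation": [0, -0.002, 0], "roll": 0.15},
    {"gripper": -0.5, "translation": [0, -0.002, 0], "roll": 0.3},
    {"gripper": -0.5, "translation": [0, -0.002, 0], "roll": 0.45},
    {"gripper": -0.5, "translation": [0, -0.002, 0.05], "roll": 0.61},
    {"gripper": -0.5, "translation": [0, -0.002, 0.17], "roll": 0.61},
    {"gripper": -0.5, "translation": [0, -0.002, 0.3], "roll": 0.61},
    {"gripper": -0.5, "translation": [0, -0.002, 0.43], "roll": 0.61},
    {"gripper": -0.5, "translation": [0, -0.002, 0.54], "roll": 0.61},
    {"gripper": -0.5, "translation": [0, -0.002, 0.61], "roll": 0.61},
    {"gripper": -0.5, "translation": [0, -0.002, 0.61], "roll": 0.61}
  ]
}}

```text
t: 23.35
tcp_pos: [0.5075, 0.4562, 0.0309]
tool_rot: [-3.138, 0.003, 1.519]
contact_force: [-0.4, -0.5, 0.5]
width: 0.753
gripper_force: 0.0
```

{"name": "move_arm", "arguments": {
  "steps": [
    {"gripper": -0.3, "translation": [0, 0, 0], "roll": 0},
    {"gripper": -0.1, "translation": [0, 0, 0], "roll": 0},
    {"gripper": 0.1, "translation": [0, 0, 0], "roll": 0},
    {"gripper": 0.3, "translation": [0, 0, 0], "roll": 0},
    {"gripper": 0.5, "translation": [0, 0, 0], "roll": 0},
    {"gripper": 1, "translation": [0, 0, 0], "roll": 0},
    {"gripper": 1, "translation": [0, 0, 0], "roll": 0},
    {"gripper": 1, "translation": [0, 0, 0], "roll": 0},
    {"gripper": 1, "translation": [0, 0, 0], "roll": 0},
    {"gripper": 1, "translation": [0, 0, 0], "roll": 0}
  ]
}}

```text
t: 24.35
tcp_pos: [0.5096, 0.4582, 0.0348]
tool_rot: [3.14, -0.001, 1.519]
contact_force: [-1.0, -1.3, 5.2]
width: 0.406
gripper_force: 20.0
```

```bash
python3 -c "
from h import *
go(.6318,-.2368,.16,120.3)"
```

```text
t 24.4 at [0.5096 0.4582 0.0348] 87.05 tr [-3.438  0.79  -0.629] roll -0.739 F [-1.  -1.3  5.2] w 0.406 gf 20.0
```

{"name": "move_arm", "arguments": {
  "steps": [
    {"gripper": 1, "translation": [0, 0, -0.03], "roll": 0},
    {"gripper": 1, "translation": [0, 0, -0.1], "roll": 0},
    {"gripper": 1, "translation": [0, 0, -0.2], "roll": 0},
    {"gripper": 1, "translation": [0, 0, -0.32], "roll": 0},
    {"gripper": 1, "translation": [0, 0, -0.45], "roll": 0},
    {"gripper": 1, "translation": [0, 0, -0.57], "roll": 0},
    {"gripper": 1, "translation": [-0.05, 0.01, -0.65], "roll": 0},
    {"gripper": 1, "translation": [-0.15, 0.03, -0.65], "roll": 0},
    {"gripper": 1, "translation": [-0.3, 0.07, -0.65], "roll": 0},
    {"gripper": 1, "translation": [-0.5, 0.11, -0.65], "roll": 0}
  ]
}}

```text
t: 25.35
tcp_pos: [0.5252, 0.3546, 0.1621]
tool_rot: [-3.14, 0.001, 1.521]
contact_force: [0.6, -0.3, -1.6]
width: 0.405
gripper_force: 20.0
```

{"name": "move_arm", "arguments": {
  "steps": [
    {"gripper": 1, "translation": [-0.2, 0.045, 0], "roll": 0},
    {"gripper": 1, "translation": [-0.4, 0.09, 0], "roll": 0},
    {"gripper": 1, "translation": [-0.6, 0.135, 0], "roll": 0},
    {"gripper": 1, "translation": [-0.8, 0.18, 0], "roll": 0},
    {"gripper": 1, "translation": [-0.95, 0.22, 0], "roll": 0},
    {"gripper": 1, "translation": [-1, 0.23, 0], "roll": 0},
    {"gripper": 1, "translation": [-1, 0.23, 0], "roll": 0},
    {"gripper": 1, "translation": [-1, 0.23, 0], "roll": 0},
    {"gripper": 1, "translation": [-1, 0.23, 0], "roll": 0},
    {"gripper": 1, "translation": [-1, 0.23, 0], "roll": 0}
  ]
}}

```text
t: 26.35
tcp_pos: [0.5612, 0.1557, 0.1633]
tool_rot: [-3.141, -0.0, 1.521]
contact_force: [0.0, -0.5, -0.5]
width: 0.407
gripper_force: 20.0
```

{"name": "move_arm", "arguments": {
  "steps": [
    {"gripper": 1, "translation": [-0.2, 0.045, 0], "roll": 0},
    {"gripper": 1, "translation": [-0.4, 0.09, 0], "roll": 0},
    {"gripper": 1, "translation": [-0.6, 0.135, 0], "roll": 0},
    {"gripper": 1, "translation": [-0.8, 0.18, 0], "roll": -0.1},
    {"gripper": 1, "translation": [-0.95, 0.22, 0], "roll": -0.25},
    {"gripper": 1, "translation": [-1, 0.23, 0], "roll": -0.4},
    {"gripper": 1, "translation": [-1, 0.23, 0], "roll": -0.55},
    {"gripper": 1, "translation": [-1, 0.23, 0], "roll": -0.7},
    {"gripper": 1, "translation": [-1, 0.23, 0], "roll": -0.739},
    {"gripper": 1, "translation": [-1, 0.23, 0], "roll": -0.739}
  ]
}}

```text
t: 27.35
tcp_pos: [0.5973, -0.0466, 0.1635]
tool_rot: [3.142, -0.0, 2.101]
contact_force: [1.1, -0.2, -1.9]
width: 0.405
gripper_force: 20.0
```

```bash
python3 -c "
from h import *
go(.6318,-.2368,.16,120.3)"
```

```text
t 27.4 at [ 0.5973 -0.0466  0.1635] 120.37 tr [-0.907 -0.332  0.017] roll 0.002 F [ 1.1 -0.2 -1.9] w 0.405 gf 20.0
```

{"name": "move_arm", "arguments": {
  "steps": [
    {"gripper": 1, "translation": [-0.18, -0.07, 0], "roll": 0},
    {"gripper": 1, "translation": [-0.36, -0.13, 0], "roll": 0},
    {"gripper": 1, "translation": [-0.55, -0.2, 0], "roll": 0},
    {"gripper": 1, "translation": [-0.75, -0.27, 0], "roll": 0},
    {"gripper": 1, "translation": [-0.907, -0.332, 0], "roll": 0},
    {"gripper": 1, "translation": [-0.907, -0.332, 0.1], "roll": 0},
    {"gripper": 1, "translation": [-0.907, -0.332, 0.25], "roll": 0},
    {"gripper": 1, "translation": [-0.907, -0.332, 0.4], "roll": 0},
    {"gripper": 1, "translation": [-0.907, -0.332, 0.5], "roll": 0},
    {"gripper": 1, "translation": [-0.907, -0.332, 0.52], "roll": 0}
  ]
}}

```text
t: 28.35
tcp_pos: [0.6291, -0.236, 0.0557]
tool_rot: [-3.138, -0.005, 2.1]
contact_force: [-0.7, 0.1, -1.7]
width: 0.409
gripper_force: 20.0
```

```bash
python3 -c "
from h import *
go(.6318,-.2368,.038,120.3)
go(.6318,-.2368,.038,120.3)
f=grab('scene','s4'); u,v=px(f,(.632,-.237,.03)).astype(int)
cv2.imwrite('pics/c4.png',cv2.resize(f['img'][v-50:v+40,u-60:u+60],None,fx=5,fy=5,interpolation=cv2.INTER_CUBIC))
go(.6318,-.2368,.038,120.3)"
```

```text
t 28.4 at [ 0.6291 -0.236   0.0557] 120.31 tr [-0.011  0.01   0.088] roll 0.0 F [-0.7  0.1 -1.7] w 0.409 gf 20.0
t 28.4 at [ 0.6291 -0.236   0.0557] 120.31 tr [-0.011  0.01   0.088] roll 0.0 F [-0.7  0.1 -1.7] w 0.409 gf 20.0
t 28.4 at [ 0.6299 -0.2363  0.0568] 120.32 tr [-0.007  0.007  0.094] roll 0.0 F [-0.1 -0.1 -1.9] w 0.404 gf 20.0
```

View pics/c4.png

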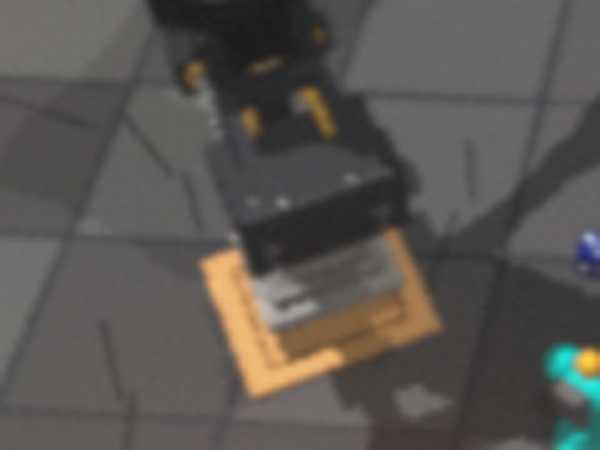

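The pedestal hovers squarely over the square board. I lower it slowly.

{"name": "move_arm", "arguments": {
  "steps": [
    {"gripper": 1, "translation": [0, 0, 0.02], "roll": 0},
    {"gripper": 1, "translation": [0, 0, 0.035], "roll": 0},
    {"gripper": 1, "translation": [0, 0, 0.05], "roll": 0},
    {"gripper": 1, "translation": [0, 0, 0.06], "roll": 0},
    {"gripper": 1, "translation": [0, 0, 0.068], "roll": 0},
    {"gripper": 1, "translation": [0, 0, 0.075], "roll": 0},
    {"gripper": 1, "translation": [0, 0, 0.08], "roll": 0},
    {"gripper": 1, "translation": [0, 0, 0.084], "roll": 0},
    {"gripper": 1, "translation": [0, 0, 0.088], "roll": 0},
    {"gripper": 1, "translation": [0, 0, 0.088], "roll": 0}
  ]
}}

```text
t: 29.4
tcp_pos: [0.6312, -0.2377, 0.0418]
tool_rot: [-3.141, -0.0, 2.1]
contact_force: [0.1, -0.8, -1.9]
width: 0.407
gripper_force: 20.0
```

```bash
python3 -c "
from h import *
go(.6318,-.2368,.038,120.3)"
```

```text
t 29.4 at [ 0.6312 -0.2377  0.0418] 120.3 tr [0.002 0.005 0.019] roll -0.0 F [ 0.1 -0.8 -1.9] w 0.407 gf 20.0
```

{"name": "move_arm", "arguments": {
  "steps": [
    {"gripper": 1, "translation": [0.002, 0.004, 0.004], "roll": 0},
    {"gripper": 1, "translation": [0.002, 0.004, 0.008], "roll": 0},
    {"gripper": 1, "translation": [0.002, 0.004, 0.01], "roll": 0},
    {"gripper": 1, "translation": [0.002, 0.004, 0.012], "roll": 0},
    {"gripper": 1, "translation": [0.002, 0.004, 0.014], "roll": 0},
    {"gripper": 1, "translation": [0.002, 0.004, 0.016], "roll": 0},
    {"gripper": 1, "translation": [0.002, 0.004, 0.018], "roll": 0},
    {"gripper": 1, "translation": [0.002, 0.004, 0.02], "roll": 0},
    {"gripper": 1, "translation": [0.002, 0.004, 0.02], "roll": 0},
    {"gripper": 1, "translation": [0.002, 0.004, 0.02], "roll": 0}
  ]
}}

```text
t: 30.4
tcp_pos: [0.6318, -0.237, 0.0379]
tool_rot: [3.142, -0.0, 2.1]
contact_force: [0.2, -1.1, -1.8]
width: 0.409
gripper_force: 20.0
```

```bash
python3 -c "
from h import *
go(.6318,-.2368,.038,120.3)"
```

```text
t 30.4 at [ 0.6318 -0.237   0.0379] 120.3 tr [ 0.001  0.    -0.001] roll -0.0 F [ 0.2 -1.1 -1.8] w 0.409 gf 20.0
```

{"name": "move_arm", "arguments": {
  "steps": [
    {"gripper": 1, "translation": [0, 0, 0.002], "roll": 0},
    {"gripper": 1, "translation": [0, 0, 0.004], "roll": 0},
    {"gripper": 1, "translation": [0, 0, 0.005], "roll": 0},
    {"gripper": 1, "translation": [0, 0, 0.006], "roll": 0},
    {"gripper": 1, "translation": [0, 0, 0.007], "roll": 0},
    {"gripper": 1, "translation": [0, 0, 0.008], "roll": 0},
    {"gripper": 1, "translation": [0, 0, 0.009], "roll": 0},
    {"gripper": 1, "translation": [0, 0, 0.01], "roll": 0},
    {"gripper": 1, "translation": [0, 0, 0.01], "roll": 0},
    {"gripper": 1, "translation": [0, 0, 0.01], "roll": 0}
  ]
}}

```text
t: 31.4
tcp_pos: [0.6319, -0.237, 0.0378]
tool_rot: [3.142, 0.0, 2.1]
contact_force: [-5.4, 1.6, 9.2]
width: 0.403
gripper_force: 20.0
```

```bash
python3 -c "
from h import *
go(.6318,-.2368,.036,120.3)"
```

```text
t 31.4 at [ 0.6319 -0.237   0.0378] 120.3 tr [0.001 0.    0.009] roll 0.0 F [-5.4  1.6  9.2] w 0.403 gf 20.0
```

Seated with light contact. I ease off, release and rise.

{"name": "move_arm", "arguments": {
  "steps": [
    {"gripper": 1, "translation": [0, 0, -0.005], "roll": 0},
    {"gripper": 1, "translation": [0, 0, -0.005], "roll": 0},
    {"gripper": 0.1, "translation": [0, 0, -0.005], "roll": 0},
    {"gripper": -0.1, "translation": [0, 0, -0.005], "roll": 0},
    {"gripper": -0.3, "translation": [0, 0, -0.005], "roll": 0},
    {"gripper": -0.5, "translation": [0, 0, -0.005], "roll": 0},
    {"gripper": -0.5, "translation": [0, 0, -0.05], "roll": 0},
    {"gripper": -0.5, "translation": [0, 0, -0.2], "roll": 0},
    {"gripper": -0.5, "translation": [0, 0, -0.4], "roll": 0},
    {"gripper": -0.5, "translation": [0, 0, -0.6], "roll": 0}
  ]
}}

```text
t: 32.4
tcp_pos: [0.6313, -0.2367, 0.157]
tool_rot: [-3.141, -0.001, 2.1]
contact_force: [1.1, 0.3, -0.3]
width: 0.754
gripper_force: 0.0
```

```bash
python3 -c "
from h import *
go(.479,-.0875,.155,120.3)"
```

```text
t 32.4 at [ 0.6313 -0.2367  0.157 ] 120.3 tr [ 1.028 -0.281  0.011] roll -0.0 F [ 1.1  0.3 -0.3] w 0.754 gf 0.0
```

{"name": "move_arm", "arguments": {
  "steps": [
    {"gripper": -0.5, "translation": [0.2, -0.055, 0], "roll": 0},
    {"gripper": -0.5, "translation": [0.42, -0.115, 0], "roll": 0},
    {"gripper": -0.5, "translation": [0.65, -0.18, 0], "roll": 0},
    {"gripper": -0.5, "translation": [0.85, -0.24, 0], "roll": 0},
    {"gripper": -0.5, "translation": [1, -0.281, 0], "roll": 0},
    {"gripper": -0.5, "translation": [1, -0.281, 0], "roll": 0},
    {"gripper": -0.5, "translation": [1, -0.281, 0], "roll": 0},
    {"gripper": -0.5, "translation": [1, -0.281, 0], "roll": 0},
    {"gripper": -0.5, "translation": [1, -0.281, 0], "roll": 0},
    {"gripper": -0.5, "translation": [1, -0.281, 0], "roll": 0}
  ]
}}

```text
t: 33.4
tcp_pos: [0.4831, -0.0933, 0.1559]
tool_rot: [-3.142, 0.0, 2.099]
contact_force: [-0.5, -0.3, -0.8]
width: 0.752
gripper_force: 0.0
```

```bash
python3 -c "
from h import *
go(.478,-.087,.033,120.3)"
```

```text
t 33.4 at [ 0.4831 -0.0933  0.1559] 120.25 tr [ 0.04  -0.006  0.615] roll -0.001 F [-0.5 -0.3 -0.8] w 0.752 gf 0.0
```

{"name": "move_arm", "arguments": {
  "steps": [
    {"gripper": -0.5, "translation": [0.04, -0.006, 0], "roll": 0},
    {"gripper": -0.5, "translation": [0.04, -0.006, 0.1], "roll": 0},
    {"gripper": -0.5, "translation": [0.04, -0.006, 0.22], "roll": 0},
    {"gripper": -0.5, "translation": [0.04, -0.006, 0.34], "roll": 0},
    {"gripper": -0.5, "translation": [0.04, -0.006, 0.45], "roll": 0},
    {"gripper": -0.5, "translation": [0.04, -0.006, 0.54], "roll": 0},
    {"gripper": -0.5, "translation": [0.04, -0.006, 0.59], "roll": 0},
    {"gripper": -0.5, "translation": [0.04, -0.006, 0.61], "roll": 0},
    {"gripper": -0.5, "translation": [0.04, -0.006, 0.61], "roll": 0},
    {"gripper": -0.4, "translation": [0.04, -0.006, 0.61], "roll": 0}
  ]
}}

```text
t: 34.4
tcp_pos: [0.4781, -0.0865, 0.0347]
tool_rot: [3.141, 0.001, 2.1]
contact_force: [0.5, 0.1, -0.0]
width: 0.702
gripper_force: 0.0
```

{"name": "move_arm", "arguments": {
  "steps": [
    {"gripper": -0.3, "translation": [0, 0, 0], "roll": 0},
    {"gripper": -0.2, "translation": [0, 0, 0], "roll": 0},
    {"gripper": 0, "translation": [0, 0, 0], "roll": 0},
    {"gripper": 0.1, "translation": [0, 0, 0], "roll": 0},
    {"gripper": 0.2, "translation": [0, 0, 0], "roll": 0},
    {"gripper": 0.5, "translation": [0, 0, 0], "roll": 0},
    {"gripper": 1, "translation": [0, 0, 0], "roll": 0},
    {"gripper": 1, "translation": [0, 0, 0], "roll": 0},
    {"gripper": 1, "translation": [0, 0, 0], "roll": 0},
    {"gripper": 1, "translation": [0, 0, 0], "roll": 0}
  ]
}}

```text
t: 35.4
tcp_pos: [0.4774, -0.0863, 0.034]
tool_rot: [3.142, 0.0, 2.1]
contact_force: [-1.5, -0.1, 1.5]
width: 0.381
gripper_force: 20.0
```

```bash
python3 -c "
from h import *
go(.627,.280,.16,120.3)"
```

```text
t 35.4 at [ 0.4774 -0.0863  0.034 ] 120.3 tr [ 1.204  1.57  -0.63 ] roll -0.0 F [-1.5 -0.1  1.5] w 0.381 gf 20.0
```

{"name": "move_arm", "arguments": {
  "steps": [
    {"gripper": 1, "translation": [0, 0, -0.03], "roll": 0},
    {"gripper": 1, "translation": [0, 0, -0.1], "roll": 0},
    {"gripper": 1, "translation": [0, 0, -0.2], "roll": 0},
    {"gripper": 1, "translation": [0, 0, -0.32], "roll": 0},
    {"gripper": 1, "translation": [0, 0, -0.45], "roll": 0},
    {"gripper": 1, "translation": [0, 0, -0.57], "roll": 0},
    {"gripper": 1, "translation": [0, 0, -0.65], "roll": 0},
    {"gripper": 1, "translation": [0.06, 0.08, -0.65], "roll": 0},
    {"gripper": 1, "translation": [0.16, 0.21, -0.65], "roll": 0},
    {"gripper": 1, "translation": [0.3, 0.39, -0.65], "roll": 0}
  ]
}}

```text
t: 36.4
tcp_pos: [0.5147, 0.0046, 0.1654]
tool_rot: [3.14, 0.002, 2.097]
contact_force: [0.9, 0.2, -0.9]
width: 0.378
gripper_force: 20.0
```

{"name": "move_arm", "arguments": {
  "steps": [
    {"gripper": 1, "translation": [0.12, 0.16, 0], "roll": 0},
    {"gripper": 1, "translation": [0.25, 0.33, 0], "roll": 0},
    {"gripper": 1, "translation": [0.38, 0.5, 0], "roll": 0},
    {"gripper": 1, "translation": [0.51, 0.67, 0], "roll": 0},
    {"gripper": 1, "translation": [0.64, 0.83, 0], "roll": 0},
    {"gripper": 1, "translation": [0.72, 0.94, 0], "roll": 0},
    {"gripper": 1, "translation": [0.77, 1, 0], "roll": 0},
    {"gripper": 1, "translation": [0.77, 1, 0], "roll": 0},
    {"gripper": 1, "translation": [0.77, 1, 0], "roll": 0},
    {"gripper": 1, "translation": [0.77, 1, 0], "roll": 0}
  ]
}}

```text
t: 37.4
tcp_pos: [0.6088, 0.2372, 0.1639]
tool_rot: [-3.141, 0.0, 2.098]
contact_force: [-0.3, 0.1, -0.7]
width: 0.382
gripper_force: 20.0
```

```bash
python3 -c "
from h import *
go(.627,.280,.055,120.3)"
```

```text
t 37.4 at [0.6088 0.2372 0.1639] 120.23 tr [0.139 0.187 0.544] roll -0.001 F [-0.3  0.1 -0.7] w 0.382 gf 20.0
```

{"name": "move_arm", "arguments": {
  "steps": [
    {"gripper": 1, "translation": [0.07, 0.1, 0], "roll": 0},
    {"gripper": 1, "translation": [0.139, 0.187, 0], "roll": 0},
    {"gripper": 1, "translation": [0.139, 0.187, 0.1], "roll": 0},
    {"gripper": 1, "translation": [0.139, 0.187, 0.2], "roll": 0},
    {"gripper": 1, "translation": [0.139, 0.187, 0.32], "roll": 0},
    {"gripper": 1, "translation": [0.139, 0.187, 0.43], "roll": 0},
    {"gripper": 1, "translation": [0.139, 0.187, 0.51], "roll": 0},
    {"gripper": 1, "translation": [0.139, 0.187, 0.544], "roll": 0},
    {"gripper": 1, "translation": [0.139, 0.187, 0.544], "roll": 0},
    {"gripper": 1, "translation": [0.139, 0.187, 0.544], "roll": 0}
  ]
}}

```text
t: 38.4
tcp_pos: [0.6284, 0.2815, 0.0561]
tool_rot: [3.14, 0.0, 2.099]
contact_force: [0.1, 0.4, -1.5]
width: 0.379
gripper_force: 20.0
```

```bash
python3 -c "
from h import *
f=grab('scene','s5'); u,v=px(f,(.627,.28,.03)).astype(int)
cv2.imwrite('pics/c5.png',cv2.resize(f['img'][v-50:v+40,u-60:u+60],None,fx=5,fy=5,interpolation=cv2.INTER_CUBIC))
go(.627,.280,.037,120.3)"
```

```text
t 38.5 at [0.6287 0.2818 0.0566] 120.28 tr [-0.003 -0.012  0.098] roll -0.0 F [ 0.7  0.2 -0.7] w 0.38 gf 20.0
```

View pics/c5.png

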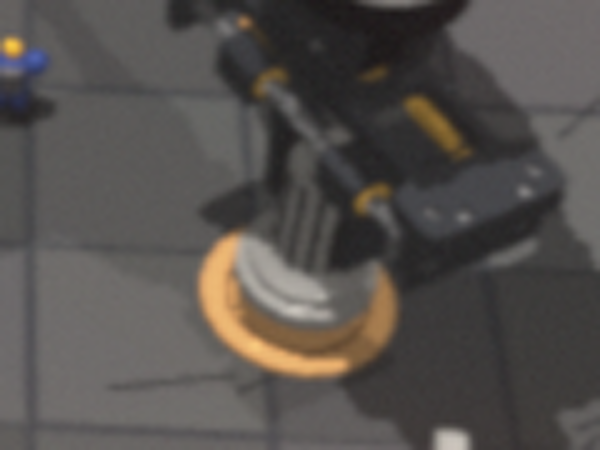

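The column is centred over the round board once I allow for the 20 mm height. I lower it.

{"name": "move_arm", "arguments": {
  "steps": [
    {"gripper": 1, "translation": [-0.002, -0.008, 0.02], "roll": 0},
    {"gripper": 1, "translation": [-0.002, -0.008, 0.04], "roll": 0},
    {"gripper": 1, "translation": [-0.002, -0.008, 0.05], "roll": 0},
    {"gripper": 1, "translation": [-0.002, -0.008, 0.06], "roll": 0},
    {"gripper": 1, "translation": [-0.002, -0.008, 0.07], "roll": 0},
    {"gripper": 1, "translation": [-0.002, -0.008, 0.078], "roll": 0},
    {"gripper": 1, "translation": [-0.002, -0.008, 0.084], "roll": 0},
    {"gripper": 1, "translation": [-0.002, -0.008, 0.088], "roll": 0},
    {"gripper": 1, "translation": [-0.002, -0.008, 0.092], "roll": 0},
    {"gripper": 1, "translation": [-0.002, -0.008, 0.092], "roll": 0}
  ]
}}

```text
t: 39.45
tcp_pos: [0.6266, 0.2805, 0.037]
tool_rot: [3.141, 0.0, 2.1]
contact_force: [-1.1, -0.1, 1.3]
width: 0.376
gripper_force: 20.0
```

```bash
python3 -c "
from h import *
go(.627,.280,.037,120.3)"
```

```text
t 39.5 at [0.6266 0.2805 0.037 ] 120.3 tr [-0.003  0.001  0.   ] roll -0.0 F [-1.1 -0.1  1.3] w 0.376 gf 20.0
```

{"name": "move_arm", "arguments": {
  "steps": [
    {"gripper": 0.1, "translation": [0, 0, 0], "roll": 0},
    {"gripper": 0, "translation": [0, 0, 0], "roll": 0},
    {"gripper": -0.2, "translation": [0, 0, 0], "roll": 0},
    {"gripper": -0.3, "translation": [0, 0, 0], "roll": 0},
    {"gripper": -0.5, "translation": [0, 0, 0], "roll": 0},
    {"gripper": -0.5, "translation": [0, 0, 0], "roll": 0},
    {"gripper": -0.5, "translation": [0, 0, -0.05], "roll": 0},
    {"gripper": -0.5, "translation": [0, 0, -0.2], "roll": 0},
    {"gripper": -0.5, "translation": [0, 0, -0.4], "roll": 0},
    {"gripper": -0.5, "translation": [0, 0, -0.6], "roll": 0}
  ]
}}

```text
t: 40.45
tcp_pos: [0.626, 0.2802, 0.158]
tool_rot: [-3.141, -0.0, 2.1]
contact_force: [-0.3, 0.8, 0.4]
width: 0.751
gripper_force: 0.0
```

{"name": "move_arm", "arguments": {
  "steps": [
    {"gripper": -0.5, "translation": [0, 0, -0.2], "roll": 0},
    {"gripper": -0.5, "translation": [0.1, -0.1, -0.4], "roll": 0},
    {"gripper": -0.5, "translation": [0.25, -0.2, -0.5], "roll": 0},
    {"gripper": -0.5, "translation": [0.45, -0.3, -0.5], "roll": 0},
    {"gripper": -0.5, "translation": [0.65, -0.4, -0.5], "roll": 0},
    {"gripper": -0.5, "translation": [0.85, -0.5, -0.5], "roll": 0},
    {"gripper": -0.5, "translation": [1, -0.6, -0.5], "roll": 0},
    {"gripper": -0.5, "translation": [1, -0.7, -0.5], "roll": 0},
    {"gripper": -0.5, "translation": [1, -0.7, -0.5], "roll": 0},
    {"gripper": -0.5, "translation": [1, -0.7, -0.5], "roll": 0}
  ]
}}

```text
t: 41.45
tcp_pos: [0.405, 0.3827, 0.2577]
tool_rot: [3.14, -0.0, 2.1]
contact_force: [-0.1, 1.2, 0.1]
width: 0.745
gripper_force: 0.0
```

Run:
```python
from h import *
go(.6,.2,.3,120)
F={'top':grab('top','t6'),'scene':grab('scene','s6')}
a=cv2.resize(F['top']['img'],(400,300)); 
t,s=F['top'],F['scene']
cut=[]
for f in(t,s):
    for c in((.454,.07),(.4035,.311),(.632,-.237),(.627,.28)):
        u,v=px(f,(*c,.03)).astype(int); cut.append(cv2.resize(f['img'][v-30:v+30,u-30:u+30],(200,200),interpolation=cv2.INTER_CUBIC))
cv2.imwrite('pics/c6.png',np.vstack([np.hstack(cut[:4]),np.hstack(cut[4:])]))
```

```text
t 41.5 at [0.405  0.3827 0.2577] 120.32 tr [-1.281  0.381 -0.211] roll 0.007 F [-0.1  1.2  0.1] w 0.745 gf 0.0
```

View pics/c6.png

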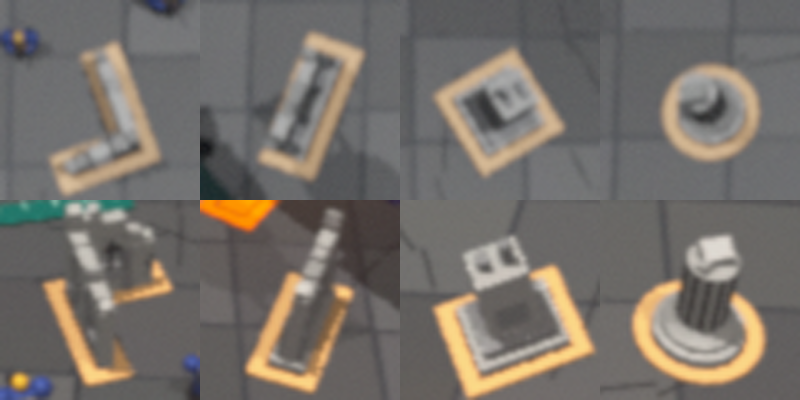

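View pics/t6.png

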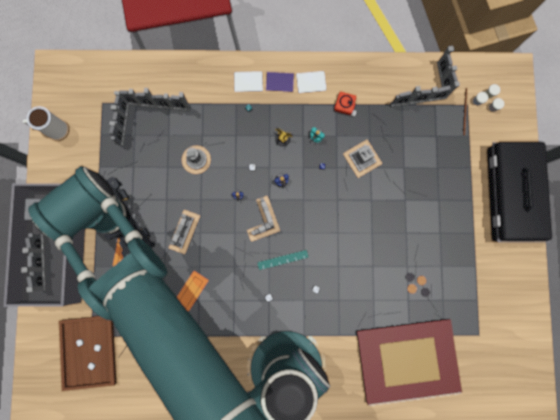

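All four pieces stand on their boards and the models are untouched, with the arm parked at (90,200). One numeric check of the fit.

Run:
```python
from h import *
F={n:dict(np.load(n+'6.npz')) for n in('t','s')}; F={'top':F['t'],'scene':F['s']}
P=both(F); P=P[np.isfinite(P[:,0])]
def loc(c,yaw,lo,hi):
    a=np.radians(yaw); d=P[:,:2]-c; l=np.c_[d@[np.cos(a),np.sin(a)],d@[-np.sin(a),np.cos(a)]]*1000
    k=(abs(l).max(1)<75)&(P[:,2]>lo)&(P[:,2]<hi); return l[k]
def lines(l,xl,name):
    m=l[(abs(l[:,1])<14)]; xs,ys=[],[]
    for b in np.linspace(xl[0],xl[1],8)[:-1]:
        w=(xl[1]-xl[0])/7; s=m[(m[:,0]>=b)&(m[:,0]<b+w),1]
        if len(s)>6: xs.append(b+w/2); ys.append(np.percentile(s,[3,97]).mean())
    sl,of=np.polyfit(xs,ys,1); print(name,'yaw err',np.degrees(sl).round(2),'y off',of.round(2),'x ext',np.percentile(m[:,0],[1,99]).round(1))
lines(loc((.4539,.0572),20.3,.033,.103),(-30,44),'corner')
lines(loc((.4035,.3113),159.4,.033,.1),(-48,48),'wall')
for c,y,n in(((.6318,-.2368),30.3,'ped'),((.6271,.2801),0,'col')):
    for lo,hi in((.03,.076),(.076,.1)):
        q=loc(c,y,lo,hi); r=cv2.minAreaRect(q.astype(np.float32)); print(n,lo,np.round(r[0],1),np.round(r[1],1),round(r[2],1))
# base edges of light grey against the tan board, per view: mask inside board
for n,f in F.items():
    hsv=cv2.cvtColor(f['img'],cv2.COLOR_BGR2HSV); m=cv2.inRange(hsv,(8,50,60),(28,255,255))
    for c,k in(((.6318,-.2368),'ped'),((.6271,.2801),'col'),((.4035,.3113),'wall')):
        u,v=px(f,(*c,.003)).astype(int); sub=np.zeros_like(m); sub[v-32:v+32,u-40:u+40]=m[v-32:v+32,u-40:u+40]
        cs,h=cv2.findContours(sub,cv2.RETR_CCOMP,cv2.CHAIN_APPROX_NONE)
        o=[q for q,g in zip(cs,h[0]) if g[3]<0]; i=[q for q,g in zip(cs,h[0]) if g[3]>=0]
        o=max(o,key=cv2.contourArea); w=(cast(f,o,.003)[:,:2]*1000).astype(np.float32); print(n,k,'board',[np.round(x,1) for x in cv2.minAreaRect(w)])
        if i:
            i=max(i,key=cv2.contourArea); w=(cast(f,i,.007)[:,:2]*1000).astype(np.float32); print('    inner',[np.round(x,1) for x in cv2.minAreaRect(w)])
```

```text
corner yaw err -0.3 y off 0.37 x ext [-45.6  46.3]
wall yaw err 0.04 y off -0.63 x ext [-49.4  47.6]
ped 0.03 [-0.6  1. ] [38.6 43.1] 89.9
ped 0.076 [-2.6  2.9] [33.6 31.8] 81.8
col 0.03 [ 1.2 -2.2] [35.3 38.1] 64.5
col 0.076 [ 0.7 -2. ] [31.2 36.9] 82.5
top ped board [array([ 631.8, -238.2]), array([92.8, 93.9]), np.float64(30.4)]
    inner [array([ 633.8, -240.2]), array([70.3, 76.4]), np.float64(31.1)]
top col board [array([627.2, 279.9]), array([88.6, 89.9]), np.float64(0.2)]
top wall board [array([402.5, 309.6]), array([ 55.3, 127.7]), np.float64(70.0)]
scene ped board [array([ 632.2, -235.3]), array([95.2, 93.8]), np.float64(30.5)]
scene col board [array([630.2, 280.4]), array([91.9, 88.9]), np.float64(75.8)]
scene wall board [array([404.5, 312.8]), array([ 58.4, 133.2]), np.float64(69.7)]
```

Every piece is within about 2 mm and 0.5° of its outline. I hand it in.

```bash
python3 -c "
from h import *
print(arm.job_done())"
```

```text
the job is handed in; nothing more can be done
None
```

All four ruin pieces stand upright on their own footprints, within about 2 mm of the burnt outlines by my final camera check, the two painted models were left alone, and the job was handed in at about 41 s of the 112 s limit.

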